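# Find the soil tin with the forgotten grinding ball

### The arm

A 7-joint arm with a two-finger parallel gripper is mounted at the origin on the work surface. World frame = base frame: x ahead of the robot, y to its left, z up, the work surface at z = 0. Lengths are in m, angles in degrees, forces in N, time in s.
With the tool pointing down it reaches from about 0.4 to 0.875 m from the base axis. Payload 19.3 kg.
Tool frame: the origin (TCP) lies between the finger pads; the fingertips stand 19 mm ahead of it and the grasp point (between the pads) is the TCP; z points along the fingers, y is the line along which they close (so a half turn about z gives the same grasp; the last joint's range is limited). The gripper opens to 85 mm and grips with 20 to 120 N. Pads are 22 mm wide; open, the fingers measure 114 mm over their backs; the gripper's body (76 mm by 85 mm) begins 54 mm behind the grasp point. The pads swing forward as they close: fully open they stand 13 mm farther back than shut.
Start: joints at [-72.147, 29.874, -2.08, 91.645, 1.215, 58.505, -6.463], TCP at [0.233, 0.58, 0.25] pointing down, gripper open.
Joint ranges: [-166.77, 166.77], [-17.47, 122.26], [-85.68, 81.53], [9.62, 139.38], [-72.42, 252.41], [9.2, 110.78], [-144.41, 144.41]. Speed limits (degrees/s): [108.29, 108.29, 136.94, 136.94, 172.46, 172.46, 172.46].

### API

Orientations are given as [roll, pitch, yaw] about the fixed x, y, z axes, in that order (R = Rz(yaw) Ry(pitch) Rx(roll)).
In Python, from rig import * gives the robot as it stands.
- The arm moves only by the tool send_rows, never from a script. Its argument "steps" is a list of rows, each a list of 3 entries, a list of its own where there are three numbers: the opening, from 0 (shut) to 1 (fully open), then the shift along the world's x, y, z in m, then the turn about the world's z in rad. A call has exactly 8 rows; each row is the pose to reach, as a shift and turn from the pose commanded when the call began; what a row does not reach only later rows make up. A row lasts 1/12 s, in which the tool goes at most 41.7 mm and 7.16 degrees, less where a joint would pass 70% of its speed; a pose out of reach is approached as far as the arm can. A call with a gripper value outside its range is refused whole. The fingers move at their own pace and stop on an object; the grip force is fixed at half the most. Time passes only in rows, so rows that repeat a pose let the fingers close, or fill a call up. It gives the time, the measured TCP pose, the force, the opening and the grip force at its end, in the units of the state.
- sense(): the state, without advancing time (a new reading comes with each control period).
- camera(name): name is "scene" or "side" or "wrist"; returns the picture (480x640x3 uint8, blue, green, red); there is no depth.
- get_calibration(name): a dict with "mtx" (3x3 intrinsics, pixels), "R" (3x3) and "t" (3): a world point X has camera coordinates R X + t. Camera axes: x right, y down, z forward; pixel columns grow to the right and rows downward; lengths in m; the calibration is good to about 2 mm. The wrist camera is an equidistant fisheye: a pixel r from the principal point sees the ray r / f radians off the axis. A picture is of the moment at which its call begins: read the wrist's pose just before it. get_calibration takes no time and is no camera call; for the wrist camera it gives the pose at the moment of the call.
- hand_in(): hands the job in; it is judged then, once.
Trained networks look in the newest picture that a camera, given by its name, has taken for a name from the list of things; names that differ only in an ending like _2 or _b are one class to them, and where a whole thing is asked for, a point or a joint stands for the part that bears it (a point fixed in the world has none). Each returns a list of dicts, best first, with "conf" (0 to 1); they miss things now and then, are a little off and sometimes report something else, mostly with a low value. They report only what shows in the picture. A call takes as long as a camera call.
- boxes_of(camera, label): "box" ([left, top, right, bottom] in pixels, round what is visible of it).
- place_of(camera, label): "at" ([column, row] in pixels: a listed point, or the origin of a listed thing).
The state is a dict: "t": time; "joint_positions": joint angles; "joint_vel": joint speeds; "tau": joint torques, N m; "eef_pos": TCP position; "tool_rot": TCP orientation; "contact_force": force on the tool from outside, world axes, zero at the start; "moment": the same for the moment, N m; "gripper_width": opening from 0.0 (shut) to 1.0 (fully open); "gripper_force": force on a finger pad.
Only numpy, scipy, OpenCV 4.12 (cv2) and the standard library are available. Lean on these libraries where they do the work, as an engineer would, in place of code of your own. Each camera call takes 0.05 s, during which the arm holds its last target. There are 200 camera calls.

### The job

A loose steel grinding ball was left in one of the three sealed soil tins. Working from the left compartment to the right as seen from the robot, lift each tin clear, shake it to and fro above its own compartment to find out whether it rattles, and stand the quiet ones back upright in the tray. Finish holding the tin that rattles out in front over the middle of the cork mat, upright, still and about a hand's breadth above it, without letting go, and leave the other things on the bench where they are.

Things in the scene. Friction and masses are not known exactly. Their poses are not given: they have to be found in the camera images.
- tin_a: closed oblong metal tin, left compartment, 120 (x) x 64 (y) x 56 (z) mm, flat sides, 0.15 to 0.75 kg; origin: centre of its underside. All look alike; fill weights vary. In one (which differs) a 36 mm, 0.19 kg steel ball rolls free, 37 mm each way along x: a quick stroke along x (0.4 m/s) or tipping throws it to an end, shifting the tool moment about y by 0.07 N m; the rest are packed
- tin_b: closed oblong metal tin, middle compartment, 120 (x) x 64 (y) x 56 (z) mm, flat sides, 0.15 to 0.75 kg; origin: centre of its underside. All look alike; fill weights vary. In one (which differs) a 36 mm, 0.19 kg steel ball rolls free, 37 mm each way along x: a quick stroke along x (0.4 m/s) or tipping throws it to an end, shifting the tool moment about y by 0.07 N m; the rest are packed
- tin_c: closed oblong metal tin, right compartment, 120 (x) x 64 (y) x 56 (z) mm, flat sides, 0.15 to 0.75 kg; origin: centre of its underside. All look alike; fill weights vary. In one (which differs) a 36 mm, 0.19 kg steel ball rolls free, 37 mm each way along x: a quick stroke along x (0.4 m/s) or tipping throws it to an end, shifting the tool moment about y by 0.07 N m; the rest are packed
- tray: grey tray fixed to the bench, 160 x 396 mm, walls 15 mm high, 5 mm thick; two dividers make three compartments in a row along its y axis (about 150 x 125 mm inside; centres at y = +130 mm (left), 0, -130 mm), one tin in each, near its centre, x within 0.15 rad of the tray's. Origin: centre of underside; inner floor 5 mm up; x points away from the robot, turned up to 0.2 rad
- cork_mat: square brown cork mat fixed to the bench beyond the tray, 100 x 100 x 8 mm; origin: centre of its underside, z up
- wash_bottle: bystander: white wash bottle, 68 mm in diameter, 170 mm tall, loose, to the left of the cork mat; origin: centre of its underside
- spatula_cup: bystander: clear cup 72 mm wide and 100 mm tall with spatulas and a pen standing 155 mm high in it, loose, to the right of the cork mat; origin: centre of its underside
- meter_case: bystander: flat black instrument case, 75 x 145 x 22 mm, loose, to the right of the tray; origin: centre of its underside
- tube_rack: bystander: white test-tube rack, 70 x 160 mm, tubes up to 108 mm high, loose, to the left of the tray; origin: centre of its underside

How it is judged:
By the outcome, as a careful person would: the job done as asked, in the order asked, and still so for the second after the job is handed in, while the arm keeps its last pose, push and grip.
It also fails if it takes over 72 s, if anything falls off the work surface, if the arm or the gripper's body presses on something with over 40 N, if the wrist force passes 120 N, or if a joint passes its speed limit or range.

## Working session

There is one attempt and no reset: what is moved stays moved. The work goes in short steps, Python scripts to look and compute and a tool call to move; the robot and the scene stay as the last step left them, time stands still between calls to the robot, and variables do not carry over. Pictures are saved under pics/ and viewed, at most 10 in all, crops included, and the job is handed in when it is done.

Besides the shell and the picture viewer there is one more tool, called after "Request:" as name([rows], argument=value, ...), one row to a line, values as JSON. send_rows: Moves the arm, as the interface text tells. Its arguments: {"type":"object","properties":{"steps":{"type":"array"}},"required":["steps"]}

```bash
mkdir -p pics
cat > h.py <<'E'
from rig import *
import numpy as np, cv2
def ray(cam,px):
    c=get_calibration(cam);K=np.array(c["mtx"]);R=np.array(c["R"]);t=np.array(c["t"])
    v=np.array([(px[0]-K[0,2])/K[0,0],(px[1]-K[1,2])/K[1,1]])
    if cam=="wrist":
        r=np.linalg.norm(v); d=np.array([*(v/max(r,1e-9)*np.sin(r)),np.cos(r)])
    else: d=np.array([*v,1.])
    return -R.T@t, R.T@d
def onz(cam,px,z):
    o,d=ray(cam,px); return o+d*(z-o[2])/d[2]
E
python3 - <<'E'
from h import *
for c in("scene","side"):
    im=camera(c);cv2.imwrite(f"pics/{c}0.png",im)
    o,d=ray(c,(320,240));print(c,o.round(3),d.round(3))
    for l in("tin_a","tray","cork_mat","wash_bottle","spatula_cup","meter_case","tube_rack"):
        for r in place_of(c,l)[:4]:
            print(l,r["conf"],np.round(r["at"]),onz(c,r["at"],0.005 if 'tin' in l else 0).round(3))
s=sense();print(s)
E
```

```text
scene [ 1.014 -0.874  0.945] [-0.329  0.668 -0.668]
tin_a 0.92 [233. 295.] [ 0.465 -0.168  0.005]
tin_a 0.75 [308. 225.] [0.503 0.101 0.005]
tin_a 0.72 [272. 262.] [ 0.489 -0.046  0.005]
tray 0.56 [270. 261.] [ 0.481 -0.04   0.   ]
cork_mat 0.63 [363. 295.] [ 0.705 -0.042  0.   ]
wash_bottle 0.73 [413. 190.] [0.674 0.343 0.   ]
spatula_cup 0.73 [281. 410.] [ 0.685 -0.358  0.   ]
tube_rack 0.84 [367. 141.] [ 0.483  0.496 -0.   ]
side [-0.157 -0.681  0.829] [ 0.552  0.554 -0.623]
tin_a 0.89 [360. 310.] [ 0.468 -0.174  0.005]
tin_a 0.71 [322. 273.] [ 0.493 -0.036  0.005]
tin_a 0.62 [280. 242.] [0.5   0.116 0.005]
tray 0.85 [318. 272.] [ 0.491 -0.024  0.   ]
tray 0.21 [182. 185.] [0.475 0.497 0.   ]
cork_mat 0.92 [381. 236.] [ 0.698 -0.036  0.   ]
wash_bottle 0.67 [269. 178.] [0.674 0.359 0.   ]
spatula_cup 0.74 [492. 304.] [ 0.688 -0.358  0.   ]
meter_case 0.85 [450. 398.] [ 0.425 -0.431  0.   ]
tube_rack 0.66 [181. 181.] [0.483 0.518 0.   ]
{'t': 0.8, 'joint_positions': array([-72.14576447,  29.87263287,  -2.08060828,  91.64375129,
         1.21458543,  58.50466802,  -6.4628671 ]), 'joint_vel': array([ 0.06127543, -0.04445794,  0.08592809, -0.05972135,  0.01740634,
        0.08614003, -0.06991709]), 'tau': array([-1.96881833e-04, -9.26757431e+01,  1.97742060e+00, -3.70275807e+01,
        1.80022971e-02,  1.32345504e-03,  3.96381108e-05]), 'eef_pos': array([0.23289351, 0.5799893 , 0.25031103]), 'tool_rot': array([ 1.79999055e+02, -5.88964856e-04,  1.58121848e+02]), 'contact_force': array([ 0.88207969,  0.13523344, -0.40445909]), 'moment': array([-0.03359084, -0.02727788,  0.03811088]), 'gripper_force': 0.0, 'gripper_width': 1.0000424487873019}
```

View pics/scene0.png

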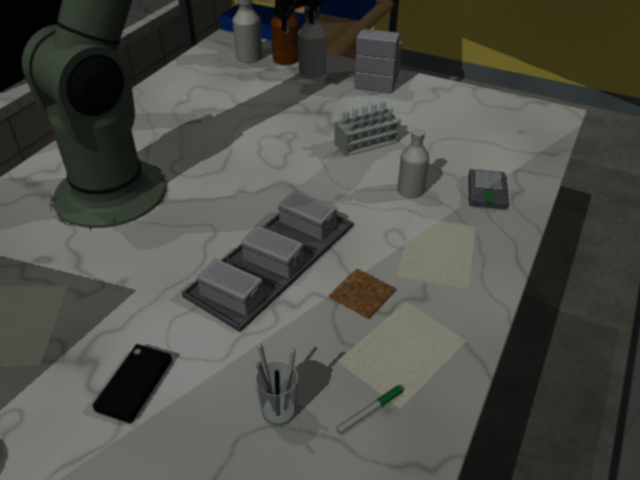

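View pics/side0.png

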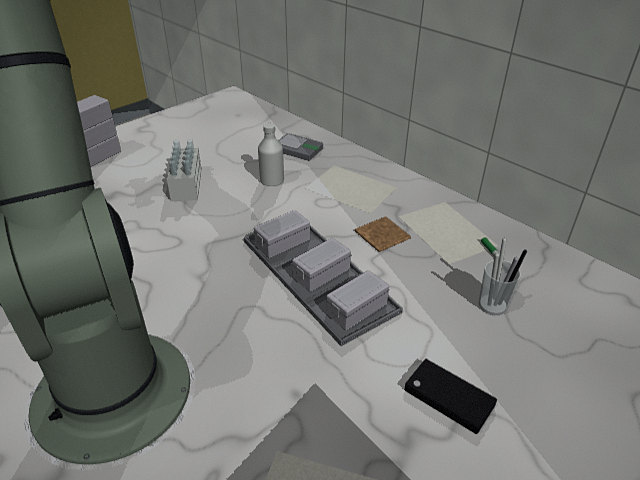

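The pictures agree with the networks. The tins are at about scene (308,215), (272,252) and (230,287), and the mat is at (363,292). The tray yaw is about -0.12 rad. I'll move above the left tin to measure it close up.

Request:
send_rows([
  [1,[0.02,-0.036,0],0.1],
  [1,[0.04,-0.072,0],0.2],
  [1,[0.06,-0.108,0],0.24],
  [1,[0.08,-0.144,0],0.24],
  [1,[0.1,-0.18,0],0.24],
  [1,[0.12,-0.216,0],0.24],
  [1,[0.14,-0.252,0],0.24],
  [1,[0.155,-0.28,0],0.24],
])

```text
t: 1.47
eef_pos: [0.3892, 0.297, 0.2506]
tool_rot: [-180.0, 0.0, 171.8]
contact_force: [1.2, -0.5, 0.9]
gripper_width: 0.999
gripper_force: 0.0
```

Request:
send_rows([
  [1,[0.02,-0.033,0],0],
  [1,[0.04,-0.066,0],0],
  [1,[0.06,-0.1,0],0],
  [1,[0.08,-0.135,0],0],
  [1,[0.1,-0.165,0],0],
  [1,[0.114,-0.19,0],0],
  [1,[0.114,-0.19,0],0],
  [1,[0.114,-0.19,0],0],
])

```text
t: 2.13
eef_pos: [0.5024, 0.1085, 0.2503]
tool_rot: [-180.0, 0.0, 171.7]
contact_force: [-0.5, 1.0, -0.1]
gripper_width: 1.0
gripper_force: 0.0
```

Run:
```python
from h import *
s=sense();print(s["t"],s["eef_pos"],s["tool_rot"],s["contact_force"],s["moment"],s["joint_positions"])
im=camera("wrist");cv2.imwrite("pics/w1.png",im)
o,d=ray("wrist",(320,240));print(o,d,get_calibration("wrist")["mtx"])
for l in("tin_a","tray","cork_mat"):
    for r in place_of("wrist",l)[:4]:
        print(l,r["conf"],np.round(r["at"]),onz("wrist",r["at"],0.005 if 'tin' in l else 0).round(3))
```

```text
2.1333 [0.50238657 0.10852661 0.25025278] [-1.79985302e+02  5.95315221e-03  1.71702522e+02] [-0.50567864  1.0459546  -0.13632259] [ 0.06860518  0.08143516 -0.01538501] [-21.6718322   19.83178953   3.66528132 108.4390364   -1.56179772
  51.7781695   64.44560457]
[0.42947373 0.12005675 0.37312672] [ 0.28413486 -0.02109744 -0.95855218] [[371.64829954   0.         312.72164013]
 [  0.         371.64829954 240.16794145]
 [  0.           0.           1.        ]]
tin_a 0.83 [175. 214.] [ 0.488 -0.036  0.005]
tin_a 0.63 [308. 203.] [0.499 0.107 0.005]
tin_a 0.57 [ 76. 212.] [ 0.465 -0.164  0.005]
cork_mat 0.85 [219. 376.] [ 0.7   -0.037  0.   ]
cork_mat 0.59 [517. 311.] [0.667 0.349 0.   ]
cork_mat 0.43 [ 36. 367.] [ 0.684 -0.355  0.   ]
```

View pics/w1.png

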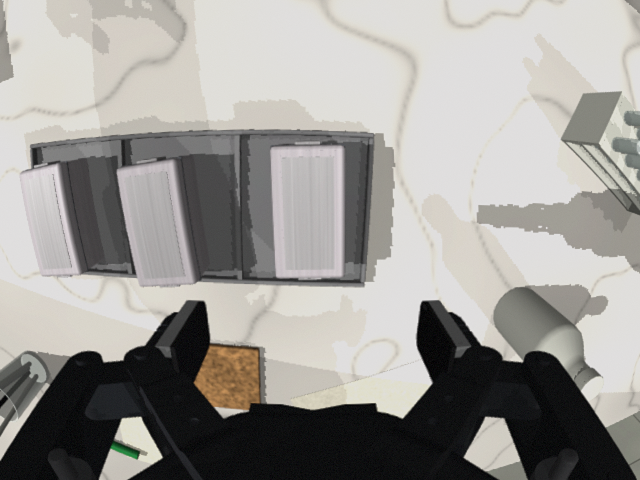

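The wrist view shows the left tin's top at corners (272,147)-(345,278), the middle one at (118,163)-(197,285), the right one at (22,167)-(80,275), and the mat at about (225,376). I'll project the corners.

Run:
```python
from h import *
T={"A":[(272,147),(344,146),(345,277),(276,279)],"B":[(118,167),(179,158),(197,283),(139,286)],"C":[(22,170),(65,163),(80,274),(42,276)]}
for k,v in T.items():
    P=np.array([onz("wrist",p,.061)[:2] for p in v]);e=(P[2]+P[3]-P[0]-P[1])/2
    print(k,P.mean(0).round(4),"yaw",np.arctan2(e[1],e[0]).round(3),"L",np.linalg.norm(e).round(3),"W",np.linalg.norm((P[0]+P[3]-P[1]-P[2])/2).round(3),
     "L-edge,R-edge yaws",[np.arctan2(*(q-p)[::-1]).round(3) for p,q in((P[0],P[3]),(P[1],P[2]))])
P=np.array([onz("wrist",p,.015)[:2] for p in((33,146),(373,133),(364,285))]);print(P.round(3),[np.linalg.norm(P[1]-P[i]) for i in(0,2)],P[[0,2]].mean(0))
d=P[1]-P[0];print("tray yaw",np.arctan2(-d[0],d[1]))
```

```text
A [0.4979 0.1083] yaw -0.124 L 0.117 W 0.061 L-edge,R-edge yaws [np.float64(-0.135), np.float64(-0.112)]
B [ 0.4871 -0.0329] yaw -0.078 L 0.117 W 0.063 L-edge,R-edge yaws [np.float64(-0.079), np.float64(-0.077)]
C [ 0.4636 -0.1606] yaw -0.126 L 0.117 W 0.061 L-edge,R-edge yaws [np.float64(-0.102), np.float64(-0.149)]
[[ 0.374 -0.203]
 [ 0.436  0.178]
 [ 0.591  0.153]] [np.float64(0.386585569635216), np.float64(0.15656005765686232)] [ 0.48258946 -0.02517116]
tray yaw -0.16116372465512127
```

Request:
send_rows([
  [1,[-0.002,0,-0.035],0.02],
  [1,[-0.004,0,-0.07],0.02],
  [1,[-0.004,0,-0.105],0.02],
  [1,[-0.004,0,-0.14],0.02],
  [1,[-0.004,0,-0.17],0.02],
  [1,[-0.004,0,-0.195],0.02],
  [1,[-0.004,0,-0.21],0.02],
  [1,[-0.004,0,-0.21],0.02],
])

```text
t: 3.0
eef_pos: [0.4961, 0.1106, 0.0377]
tool_rot: [-179.9, -0.2, 173.1]
contact_force: [-1.7, -0.4, 0.2]
gripper_width: 0.996
gripper_force: 0.0
```

Request:
send_rows([
  [0,[0,0,0],0],
  [0,[0,0,0],0],
  [0,[0,0,0],0],
  [0,[0,0,0],0],
  [0,[0,0,0],0],
  [0,[0,0,0],0],
  [0,[0,0,0],0],
  [0,[0,0,0],0],
])

```text
t: 3.67
eef_pos: [0.4984, 0.1103, 0.0416]
tool_rot: [180.0, 0.1, 173.0]
contact_force: [-3.6, -0.4, 10.9]
gripper_width: 0.744
gripper_force: 68.3
```

Request:
send_rows([
  [0,[0,0,0.015],0],
  [0,[0,0,0.045],0],
  [0,[0,0,0.08],0],
  [0,[0,0,0.11],0],
  [0,[0,0,0.11],0],
  [0,[-0.036,0.0045,0.11],0],
  [0,[-0.036,0.0045,0.11],0],
  [0,[-0.036,0.0045,0.11],0],
])

```text
t: 4.33
eef_pos: [0.4606, 0.1148, 0.1506]
tool_rot: [180.0, -0.0, 173.1]
contact_force: [0.3, 0.4, -5.3]
gripper_width: 0.739
gripper_force: 68.8
```

```bash
cat > m.py <<'E'
from h import *
N=8;M=[];F=[]
for i in range(N):
    camera("wrist");s=sense();M.append(s["moment"]);F.append(s["contact_force"])
M=np.array(M);F=np.array(F)
print(s["t"],s["eef_pos"].round(4),s["tool_rot"].round(1),s["gripper_width"].round(3),"M",M.mean(0).round(3),"+-",M.std(0).round(3),"F",F.mean(0).round(2))
E
python3 m.py
```

```text
Traceback (most recent call last):
  File "m.py", line 6, in <module>
    print(s["t"],s["eef_pos"].round(4),s["tool_rot"].round(1),s["gripper_width"].round(3),"M",M.mean(0).round(3),"+-",M.std(0).round(3),"F",F.mean(0).round(2))
                                                              ^^^^^^^^^^^^^^^^^^^^^^^^
AttributeError: 'float' object has no attribute 'round'
```

Request:
send_rows([
  [0,[0.04,-0.005,0],0],
  [0,[0.08,-0.01,0],0],
  [0,[0.08,-0.01,0],0],
  [0,[0.08,-0.01,0],0],
  [0,[0.08,-0.01,0],0],
  [0,[0.08,-0.01,0],0],
  [0,[0.08,-0.01,0],0],
  [0,[0.08,-0.01,0],0],
])

```text
t: 5.4
eef_pos: [0.5415, 0.1047, 0.1505]
tool_rot: [180.0, -0.0, 173.0]
contact_force: [-0.4, -0.4, -5.1]
gripper_width: 0.746
gripper_force: 68.8
```

```bash
python3 m.py
```

```text
Traceback (most recent call last):
  File "m.py", line 6, in <module>
    print(s["t"],s["eef_pos"].round(4),s["tool_rot"].round(1),s["gripper_width"].round(3),"M",M.mean(0).round(3),"+-",M.std(0).round(3),"F",F.mean(0).round(2))
                                                              ^^^^^^^^^^^^^^^^^^^^^^^^
AttributeError: 'float' object has no attribute 'round'
```

Request:
send_rows([
  [0,[-0.04,0.005,0],0],
  [0,[-0.08,0.01,0],0],
  [0,[-0.08,0.01,0],0],
  [0,[-0.08,0.01,0],0],
  [0,[-0.08,0.01,0],0],
  [0,[-0.08,0.01,0],0],
  [0,[-0.08,0.01,0],0],
  [0,[-0.08,0.01,0],0],
])

```text
t: 6.47
eef_pos: [0.4624, 0.1143, 0.1502]
tool_rot: [-180.0, 0.0, 173.0]
contact_force: [0.5, 1.2, -4.9]
gripper_width: 0.738
gripper_force: 68.7
```

```bash
python3 m.py
```

```text
Traceback (most recent call last):
  File "m.py", line 6, in <module>
    print(s["t"],s["eef_pos"].round(4),s["tool_rot"].round(1),s["gripper_width"].round(3),"M",M.mean(0).round(3),"+-",M.std(0).round(3),"F",F.mean(0).round(2))
                                                              ^^^^^^^^^^^^^^^^^^^^^^^^
AttributeError: 'float' object has no attribute 'round'
```

```bash
sed -i 's/s\["gripper_width"\].round(3)/round(s["gripper_width"],3)/' m.py; python3 m.py
```

```text
7.2667 [0.4619 0.1145 0.1503] [-180.    0.  173.] 0.741 M [0.004 0.015 0.002] +- [0.013 0.023 0.026] F [-0.11 -0.26 -4.94]
```

Request:
send_rows([
  [0,[0.04,-0.005,0],0],
  [0,[0.08,-0.01,0],0],
  [0,[0.08,-0.01,0],0],
  [0,[0.08,-0.01,0],0],
  [0,[0.08,-0.01,0],0],
  [0,[0.08,-0.01,0],0],
  [0,[0.08,-0.01,0],0],
  [0,[0.08,-0.01,0],0],
])

```text
t: 7.93
eef_pos: [0.5414, 0.1047, 0.1505]
tool_rot: [180.0, -0.0, 173.1]
contact_force: [0.1, 0.5, -4.7]
gripper_width: 0.74
gripper_force: 68.8
```

```bash
python3 m.py
```

```text
8.3333 [0.5419 0.1045 0.1503] [180.   0. 173.] 0.745 M [0.009 0.001 0.   ] +- [0.031 0.024 0.018] F [-0.08  0.02 -4.64]
```

Request:
send_rows([
  [0,[-0.04,0.005,0],0],
  [0,[-0.08,0.01,0],0],
  [0,[-0.08,0.01,0],0],
  [0,[-0.08,0.01,0],0],
  [0,[-0.08,0.01,0],0],
  [0,[-0.08,0.01,0],0],
  [0,[-0.08,0.01,0],0],
  [0,[-0.08,0.01,0],0],
])

```text
t: 9.0
eef_pos: [0.4624, 0.1143, 0.1502]
tool_rot: [-180.0, 0.0, 173.0]
contact_force: [-0.4, -0.7, -4.8]
gripper_width: 0.74
gripper_force: 68.7
```

```bash
python3 m.py
```

```text
9.4 [0.4619 0.1145 0.1503] [-180.    0.  173.] 0.744 M [ 0.009 -0.002 -0.009] +- [0.033 0.021 0.03 ] F [ 0.06 -0.35 -4.75]
```

The left tin is quiet: My changes by less than 0.02 between ends, where the ball would give at least 0.07. I'll put it back where it stood.

Request:
send_rows([
  [0,[0.018,-0.002,0],0],
  [0,[0.036,-0.0045,0],0],
  [0,[0.036,-0.0045,-0.03],0],
  [0,[0.036,-0.0045,-0.06],0],
  [0,[0.036,-0.0045,-0.085],0],
  [0,[0.036,-0.0045,-0.098],0],
  [0,[0.036,-0.0045,-0.106],0],
  [0,[0.036,-0.0045,-0.1095],0],
])

```text
t: 10.07
eef_pos: [0.4973, 0.1097, 0.0411]
tool_rot: [-180.0, -0.1, 173.0]
contact_force: [-25.9, -2.6, 91.8]
gripper_width: 0.74
gripper_force: 80.3
```

Request:
send_rows([
  [0,[0,0,0],0],
  [0,[0,0,0],0],
  [1,[0,0,0],0],
  [1,[0,0,0],0],
  [1,[0,0,0],0],
  [1,[0,0,0],0],
  [1,[0,0,0],0],
  [1,[0,0,0],0],
])

```text
t: 10.73
eef_pos: [0.498, 0.11, 0.0409]
tool_rot: [180.0, 0.0, 173.0]
contact_force: [-0.2, -0.2, 0.3]
gripper_width: 1.0
gripper_force: 0.0
```

Request:
send_rows([
  [1,[0,0,0.035],0],
  [1,[0,0,0.075],0],
  [1,[0,0,0.11],0],
  [1,[-0.003,-0.035,0.11],0.04],
  [1,[-0.006,-0.07,0.11],0.04],
  [1,[-0.009,-0.108,0.11],0.04],
  [1,[-0.011,-0.143,0.11],0.04],
  [1,[-0.011,-0.143,0.11],0.04],
])

```text
t: 11.4
eef_pos: [0.486, -0.0398, 0.1511]
tool_rot: [-179.9, 0.0, 174.9]
contact_force: [0.6, -0.8, 0.1]
gripper_width: 0.999
gripper_force: 0.0
```

Run:
```python
from h import *
s=sense();print(s["t"],s["eef_pos"],s["tool_rot"])
im=camera("wrist");cv2.imwrite("pics/w2.png",im)
for r in place_of("wrist","tin_a")[:4]: print(r["conf"],np.round(r["at"]),onz("wrist",r["at"],.005).round(3))
```

```text
11.4 [ 0.48597163 -0.03979234  0.15105686] [-1.79859233e+02  7.36207226e-03  1.74878724e+02]
0.85 [152. 217.] [ 0.464 -0.161  0.005]
0.79 [495. 232.] [0.499 0.114 0.005]
```

View pics/w2.png

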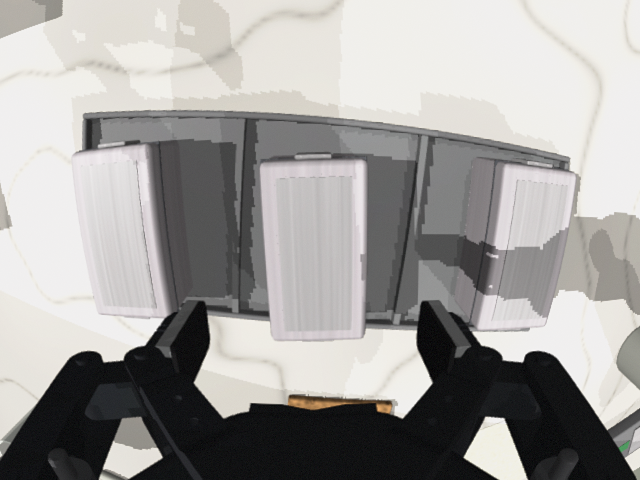

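The left tin stands back in its compartment at (525,245), and the middle tin's corners are at (262,164)-(364,336). I'll check its centre.

Run:
```python
from h import *
s=sense();print(s["t"],s["eef_pos"],s["tool_rot"])
for v in([(262,164),(366,160),(364,336),(273,340)],[(75,153),(149,146),(166,314),(100,313)]):
    P=np.array([onz("wrist",p,.061)[:2] for p in v]);e=(P[2]+P[3]-P[0]-P[1])/2
    print(P.mean(0).round(4),np.arctan2(e[1],e[0]).round(3),np.linalg.norm(e),np.linalg.norm((P[0]+P[3]-P[1]-P[2])/2))
```

```text
11.5 [ 0.48679719 -0.03427314  0.15088276] [-1.79992307e+02  8.67924037e-03  1.75139767e+02]
[ 0.4878 -0.0323] -0.057 0.11504522582867567 0.060294323854630925
[ 0.4634 -0.1607] -0.088 0.11363754576719783 0.05626081740437141
```

Request:
send_rows([
  [1,[0,0.001,-0.02],0.015],
  [1,[0,0.001,-0.04],0.015],
  [1,[0,0.001,-0.06],0.015],
  [1,[0,0.001,-0.08],0.015],
  [1,[0,0.001,-0.097],0.015],
  [1,[0,0.001,-0.105],0.015],
  [1,[0,0.001,-0.109],0.015],
  [1,[0,0.001,-0.109],0.015],
])

```text
t: 12.17
eef_pos: [0.4868, -0.0313, 0.0414]
tool_rot: [180.0, -0.1, 176.2]
contact_force: [-1.0, 1.0, 0.1]
gripper_width: 1.004
gripper_force: 0.0
```

Request:
send_rows([
  [0,[0,0,0],0],
  [0,[0,0,0],0],
  [0,[0,0,0],0],
  [0,[0,0,0],0],
  [0,[0,0,0],0],
  [0,[0,0,0],0],
  [0,[0,0,0],0],
  [0,[0,0,0],0],
])

```text
t: 12.83
eef_pos: [0.4874, -0.0323, 0.0429]
tool_rot: [-180.0, 0.1, 176.1]
contact_force: [-1.7, -2.3, 9.3]
gripper_width: 0.74
gripper_force: 65.4
```

Request:
send_rows([
  [0,[0,0,0.015],0],
  [0,[0,0,0.045],0],
  [0,[0,0,0.08],0],
  [0,[0,0,0.11],0],
  [0,[0,0,0.11],0],
  [0,[-0.04,0.003,0.11],0],
  [0,[-0.04,0.003,0.11],0],
  [0,[-0.04,0.003,0.11],0],
])

```text
t: 13.5
eef_pos: [0.4451, -0.0289, 0.1519]
tool_rot: [180.0, -0.1, 176.2]
contact_force: [1.6, 0.4, -4.6]
gripper_width: 0.738
gripper_force: 73.8
```

```bash
python3 m.py
```

```text
13.9 [ 0.4471 -0.029   0.1516] [-180.    -0.   176.2] 0.734 M [0.01  0.034 0.004] +- [0.03  0.025 0.028] F [-0.18  0.42 -5.09]
```

Request:
send_rows([
  [0,[0.04,-0.003,0],0],
  [0,[0.08,-0.006,0],0],
  [0,[0.08,-0.006,0],0],
  [0,[0.08,-0.006,0],0],
  [0,[0.08,-0.006,0],0],
  [0,[0.08,-0.006,0],0],
  [0,[0.08,-0.006,0],0],
  [0,[0.08,-0.006,0],0],
])

```text
t: 14.57
eef_pos: [0.5265, -0.035, 0.1519]
tool_rot: [-180.0, -0.0, 176.2]
contact_force: [0.5, 0.6, -5.6]
gripper_width: 0.741
gripper_force: 74.1
```

```bash
python3 m.py
```

```text
14.9667 [ 0.5268 -0.035   0.1518] [-180.    -0.   176.2] 0.738 M [0.017 0.098 0.015] +- [0.032 0.028 0.014] F [-0.35 -0.01 -5.23]
```

Request:
send_rows([
  [0,[-0.04,0.003,0],0],
  [0,[-0.08,0.006,0],0],
  [0,[-0.08,0.006,0],0],
  [0,[-0.08,0.006,0],0],
  [0,[-0.08,0.006,0],0],
  [0,[-0.08,0.006,0],0],
  [0,[-0.08,0.006,0],0],
  [0,[-0.08,0.006,0],0],
])

```text
t: 15.63
eef_pos: [0.4474, -0.0291, 0.1517]
tool_rot: [-180.0, 0.0, 176.2]
contact_force: [-0.5, -0.7, -4.6]
gripper_width: 0.74
gripper_force: 73.9
```

```bash
python3 m.py
```

```text
16.0333 [ 0.4469 -0.029   0.1518] [-180.     0.   176.2] 0.736 M [-0.01  -0.049 -0.007] +- [0.033 0.022 0.027] F [ 0.32  0.14 -5.32]
```

The middle tin rattles: My swings from +0.098 to -0.049. "Each" tin is to be shaken, so I'll stroke this one once more to confirm, set it back gently, test the right one, and then return for this one.

Request:
send_rows([
  [0,[0.04,-0.003,0],0],
  [0,[0.08,-0.006,0],0],
  [0,[0.08,-0.006,0],0],
  [0,[0.08,-0.006,0],0],
  [0,[0.08,-0.006,0],0],
  [0,[0.08,-0.006,0],0],
  [0,[0.08,-0.006,0],0],
  [0,[0.08,-0.006,0],0],
])

```text
t: 16.7
eef_pos: [0.5264, -0.035, 0.1519]
tool_rot: [180.0, -0.0, 176.2]
contact_force: [-0.4, 0.1, -5.3]
gripper_width: 0.743
gripper_force: 74.1
```

```bash
python3 m.py
```

```text
17.1 [ 0.5269 -0.035   0.1518] [-180.     0.   176.2] 0.74 M [ 0.009  0.08  -0.019] +- [0.02  0.029 0.044] F [-0.08 -0.29 -5.24]
```

Request:
send_rows([
  [0,[-0.02,0.0015,0],0],
  [0,[-0.04,0.003,0],0],
  [0,[-0.04,0.003,-0.03],0],
  [0,[-0.04,0.003,-0.06],0],
  [0,[-0.04,0.003,-0.08],0],
  [0,[-0.04,0.003,-0.092],0],
  [0,[-0.04,0.003,-0.098],0],
  [0,[-0.04,0.003,-0.1],0],
])

```text
t: 17.77
eef_pos: [0.4866, -0.032, 0.0511]
tool_rot: [-180.0, -0.1, 176.2]
contact_force: [-0.3, -0.2, -5.0]
gripper_width: 0.74
gripper_force: 75.0
```

Request:
send_rows([
  [0,[0,0,-0.002],0],
  [0,[0,0,-0.004],0],
  [0,[0,0,-0.006],0],
  [0,[0,0,-0.0075],0],
  [0,[0,0,-0.0085],0],
  [0,[0,0,-0.009],0],
  [0,[0,0,-0.009],0],
  [0,[0,0,-0.009],0],
])

```text
t: 18.43
eef_pos: [0.487, -0.032, 0.043]
tool_rot: [180.0, 0.0, 176.2]
contact_force: [-1.0, -0.4, -0.7]
gripper_width: 0.738
gripper_force: 75.6
```

Request:
send_rows([
  [1,[0,0,0],0],
  [1,[0,0,0],0],
  [1,[0,0,0],0],
  [1,[0,0,0],0],
  [1,[0,0,0],0],
  [1,[0,0,0],0],
  [1,[0,0,0],0],
  [1,[0,0,0],0],
])

```text
t: 19.1
eef_pos: [0.4869, -0.032, 0.0428]
tool_rot: [-180.0, -0.0, 176.2]
contact_force: [0.6, -0.1, -0.1]
gripper_width: 1.004
gripper_force: 0.0
```

Request:
send_rows([
  [1,[0,0,0.035],0],
  [1,[0,0,0.075],0],
  [1,[0,0,0.11],0],
  [1,[-0.006,-0.035,0.11],-0.04],
  [1,[-0.012,-0.07,0.11],-0.04],
  [1,[-0.018,-0.105,0.11],-0.04],
  [1,[-0.0235,-0.129,0.11],-0.04],
  [1,[-0.0235,-0.129,0.11],-0.04],
])

```text
t: 19.77
eef_pos: [0.4618, -0.1661, 0.153]
tool_rot: [-179.9, -0.0, 173.5]
contact_force: [-0.4, -0.1, -0.2]
gripper_width: 1.001
gripper_force: 0.0
```

Run:
```python
from h import *
im=camera("wrist");im=camera("wrist");cv2.imwrite("pics/w3.png",im)
s=sense();print(s["t"],s["eef_pos"],s["tool_rot"])
for r in place_of("wrist","tin_a")[:4]: print(r["conf"],np.round(r["at"]),onz("wrist",r["at"],.005).round(3))
```

```text
19.8667 [ 0.4630929  -0.16176926  0.15279406] [-1.79998942e+02 -9.96803967e-04  1.73759826e+02]
0.82 [600. 238.] [0.498 0.112 0.005]
0.72 [306. 231.] [ 0.463 -0.166  0.005]
0.65 [476. 244.] [ 0.488 -0.03   0.005]
```

View pics/w3.png

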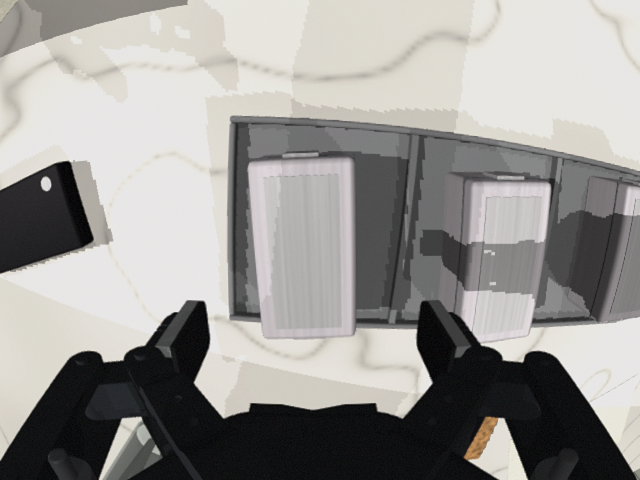

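The right tin's corners are at (249,160)-(354,333), a little to the left, and the middle tin stands in place at (500,258).

Run:
```python
from h import *
s=sense();print(s["t"],s["eef_pos"],s["tool_rot"])
for v in([(249,160),(354,156),(354,333),(264,337)],):
    P=np.array([onz("wrist",p,.061)[:2] for p in v]);e=(P[2]+P[3]-P[0]-P[1])/2
    print(P.mean(0).round(4),np.arctan2(e[1],e[0]).round(3),np.linalg.norm(e),np.linalg.norm((P[0]+P[3]-P[1]-P[2])/2))
```

```text
19.9167 [ 0.46341532 -0.16073532  0.15273167] [ 1.79983788e+02 -2.60890350e-03  1.73861982e+02]
[ 0.462  -0.1654] -0.072 0.1160331266282079 0.06064735081040984
```

Request:
send_rows([
  [1,[-0.001,-0.004,-0.02],0.02],
  [1,[-0.001,-0.004,-0.04],0.02],
  [1,[-0.001,-0.004,-0.06],0.02],
  [1,[-0.001,-0.004,-0.08],0.02],
  [1,[-0.001,-0.004,-0.097],0.02],
  [1,[-0.001,-0.004,-0.105],0.02],
  [1,[-0.001,-0.004,-0.11],0.02],
  [1,[-0.001,-0.004,-0.11],0.02],
])

```text
t: 20.58
eef_pos: [0.4624, -0.1643, 0.0423]
tool_rot: [180.0, -0.1, 175.1]
contact_force: [-0.7, -0.7, -0.1]
gripper_width: 1.001
gripper_force: 0.0
```

Request:
send_rows([
  [0,[0,0,0],0],
  [0,[0,0,0],0],
  [0,[0,0,0],0],
  [0,[0,0,0],0],
  [0,[0,0,0],0],
  [0,[0,0,0],0],
  [0,[0,0,0],0],
  [0,[0,0,0],0],
])

```text
t: 21.25
eef_pos: [0.4629, -0.1653, 0.0439]
tool_rot: [-180.0, 0.1, 175.0]
contact_force: [-1.6, -0.1, 6.9]
gripper_width: 0.744
gripper_force: 65.8
```

Request:
send_rows([
  [0,[0,0,0.015],0],
  [0,[0,0,0.045],0],
  [0,[0,0,0.08],0],
  [0,[0,0,0.11],0],
  [0,[0,0,0.11],0],
  [0,[-0.04,0.0035,0.11],0],
  [0,[-0.04,0.0035,0.11],0],
  [0,[-0.04,0.0035,0.11],0],
])

```text
t: 21.92
eef_pos: [0.4206, -0.1614, 0.1529]
tool_rot: [180.0, -0.1, 175.0]
contact_force: [0.7, -0.4, -4.1]
gripper_width: 0.736
gripper_force: 69.1
```

```bash
python3 m.py
```

```text
22.3167 [ 0.4226 -0.1615  0.1526] [-180.   -0.  175.] 0.741 M [ 0.015 -0.003  0.007] +- [0.023 0.031 0.036] F [ 0.44  0.06 -4.98]
```

Request:
send_rows([
  [0,[0.04,-0.0035,0],0],
  [0,[0.08,-0.007,0],0],
  [0,[0.08,-0.007,0],0],
  [0,[0.08,-0.007,0],0],
  [0,[0.08,-0.007,0],0],
  [0,[0.08,-0.007,0],0],
  [0,[0.08,-0.007,0],0],
  [0,[0.08,-0.007,0],0],
])

```text
t: 22.98
eef_pos: [0.502, -0.1686, 0.1529]
tool_rot: [-180.0, -0.0, 175.0]
contact_force: [-0.0, -0.0, -4.4]
gripper_width: 0.743
gripper_force: 69.3
```

```bash
python3 m.py
```

```text
23.3833 [ 0.5024 -0.1685  0.1528] [-180.    0.  175.] 0.739 M [0.002 0.002 0.02 ] +- [0.038 0.027 0.015] F [-0.07  0.04 -5.3 ]
```

Request:
send_rows([
  [0,[-0.04,0.0035,0],0],
  [0,[-0.08,0.007,0],0],
  [0,[-0.08,0.007,0],0],
  [0,[-0.08,0.007,0],0],
  [0,[-0.08,0.007,0],0],
  [0,[-0.08,0.007,0],0],
  [0,[-0.08,0.007,0],0],
  [0,[-0.08,0.007,0],0],
])

```text
t: 24.05
eef_pos: [0.4229, -0.1615, 0.1527]
tool_rot: [-180.0, 0.0, 175.0]
contact_force: [0.2, 0.1, -5.3]
gripper_width: 0.741
gripper_force: 69.2
```

```bash
python3 m.py
```

```text
24.45 [ 0.4224 -0.1615  0.1528] [-180.   -0.  175.] 0.737 M [0.029 0.017 0.005] +- [0.043 0.026 0.035] F [-0.1  -0.19 -5.13]
```

The right tin is quiet. I'll stand it back, then pick the middle tin up again from command pose (0.487, -0.032), yaw 176.2.

Request:
send_rows([
  [0,[0.02,-0.0017,0],0],
  [0,[0.04,-0.0035,0],0],
  [0,[0.04,-0.0035,-0.03],0],
  [0,[0.04,-0.0035,-0.06],0],
  [0,[0.04,-0.0035,-0.08],0],
  [0,[0.04,-0.0035,-0.092],0],
  [0,[0.04,-0.0035,-0.098],0],
  [0,[0.04,-0.0035,-0.1],0],
])

```text
t: 25.12
eef_pos: [0.462, -0.1649, 0.052]
tool_rot: [180.0, -0.1, 175.0]
contact_force: [0.3, 0.1, -4.7]
gripper_width: 0.737
gripper_force: 69.0
```

Request:
send_rows([
  [0,[0,0,-0.002],0],
  [0,[0,0,-0.004],0],
  [0,[0,0,-0.006],0],
  [0,[0,0,-0.0075],0],
  [0,[0,0,-0.0085],0],
  [0,[0,0,-0.009],0],
  [0,[0,0,-0.009],0],
  [0,[0,0,-0.009],0],
])

```text
t: 25.78
eef_pos: [0.4625, -0.165, 0.044]
tool_rot: [-180.0, 0.0, 175.0]
contact_force: [-1.1, 1.7, -1.9]
gripper_width: 0.74
gripper_force: 69.5
```

Request:
send_rows([
  [1,[0,0,0],0],
  [1,[0,0,0],0],
  [1,[0,0,0],0],
  [1,[0,0,0],0],
  [1,[0,0,0],0],
  [1,[0,0,0],0],
  [1,[0,0,0],0],
  [1,[0,0,0],0],
])

```text
t: 26.45
eef_pos: [0.4624, -0.165, 0.0438]
tool_rot: [-180.0, 0.0, 175.0]
contact_force: [-0.9, 0.0, -0.1]
gripper_width: 0.996
gripper_force: 0.0
```

Request:
send_rows([
  [1,[0,0,0.035],0],
  [1,[0,0,0.075],0],
  [1,[0,0,0.11],0],
  [1,[0.006,0.035,0.11],0.02],
  [1,[0.012,0.07,0.11],0.02],
  [1,[0.018,0.105,0.11],0.02],
  [1,[0.0245,0.133,0.11],0.02],
  [1,[0.0245,0.133,0.11],0.02],
])

```text
t: 27.12
eef_pos: [0.488, -0.0262, 0.1539]
tool_rot: [179.9, 0.0, 176.5]
contact_force: [0.3, 1.3, 0.5]
gripper_width: 0.998
gripper_force: 0.0
```

Run:
```python
from h import *
im=camera("wrist");im=camera("wrist");cv2.imwrite("pics/w4.png",im)
s=sense();print(s["t"],s["eef_pos"],s["tool_rot"])
for r in place_of("wrist","tin_a")[:4]: print(r["conf"],np.round(r["at"]),onz("wrist",r["at"],.005).round(3))
```

```text
27.2167 [ 0.48691253 -0.03102354  0.15374978] [ 1.79997839e+02 -7.43546790e-03  1.76300911e+02]
0.67 [312. 231.] [ 0.487 -0.033  0.005]
0.59 [143. 213.] [ 0.462 -0.167  0.005]
0.58 [482. 234.] [0.498 0.105 0.005]
```

View pics/w4.png

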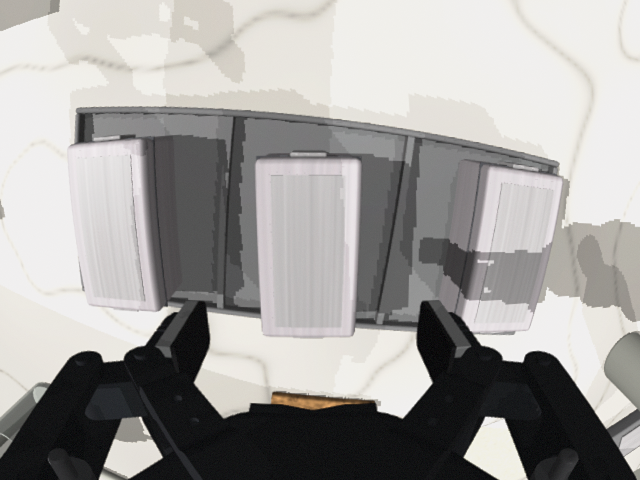

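All three tins stand upright: left at (515,247), middle at (307,245), right at (112,222). Grasping the middle one and carrying it to the mat, using the mean of the three fixes (0.700, -0.037).

Request:
send_rows([
  [1,[0,-0.001,-0.02],0],
  [1,[0,-0.001,-0.04],0],
  [1,[0,-0.001,-0.06],0],
  [1,[0,-0.001,-0.08],0],
  [1,[0,-0.001,-0.097],0],
  [1,[0,-0.001,-0.105],0],
  [1,[0,-0.001,-0.11],0],
  [1,[0,-0.001,-0.11],0],
])

```text
t: 27.93
eef_pos: [0.4866, -0.0337, 0.0434]
tool_rot: [-180.0, -0.1, 176.1]
contact_force: [-0.8, -0.2, -0.3]
gripper_width: 1.0
gripper_force: 0.0
```

Request:
send_rows([
  [0,[0,0,0],0],
  [0,[0,0,0],0],
  [0,[0,0,0],0],
  [0,[0,0,0],0],
  [0,[0,0,0],0],
  [0,[0,0,0],0],
  [0,[0,0,0],0],
  [0,[0,0,0],0],
])

```text
t: 28.6
eef_pos: [0.4874, -0.0331, 0.0449]
tool_rot: [180.0, 0.1, 176.2]
contact_force: [-1.5, -0.5, 6.1]
gripper_width: 0.741
gripper_force: 65.9
```

Request:
send_rows([
  [0,[0,0,0.015],0],
  [0,[0,0,0.04],0],
  [0,[0,0,0.07],0],
  [0,[0,0,0.09],0],
  [0,[0,0,0.094],0],
  [0,[0.015,0,0.094],0],
  [0,[0.035,0,0.094],0],
  [0,[0.06,0,0.094],0],
])

```text
t: 29.27
eef_pos: [0.5467, -0.033, 0.1378]
tool_rot: [-180.0, -0.0, 176.2]
contact_force: [-0.0, -0.3, -5.2]
gripper_width: 0.741
gripper_force: 69.4
```

Request:
send_rows([
  [0,[0.025,-0.001,0],0],
  [0,[0.05,-0.002,0],0],
  [0,[0.075,-0.003,0],0],
  [0,[0.1,-0.004,0],0],
  [0,[0.125,-0.005,0],0],
  [0,[0.142,-0.005,0],0],
  [0,[0.15,-0.005,0],0],
  [0,[0.153,-0.005,0],0],
])

```text
t: 29.93
eef_pos: [0.7001, -0.0379, 0.1367]
tool_rot: [-180.0, -0.1, 176.2]
contact_force: [-1.0, -0.5, -4.5]
gripper_width: 0.737
gripper_force: 69.5
```

```bash
python3 m.py
python3 - <<'E'
from h import *
for c in("scene","side","wrist"):
    im=camera(c);cv2.imwrite(f"pics/{c}5.png",im)
    if c!="wrist":
        for r in place_of(c,"cork_mat")[:1]: print(c,"mat",r["conf"],onz(c,r["at"],0).round(3))
    for r in place_of(c,"tin_a")[:4]: print(c,r["conf"],np.round(r["at"]),onz(c,r["at"],.005).round(3),onz(c,r["at"],.098).round(3))
E
```

```text
30.3333 [ 0.6995 -0.038   0.1381] [-180.    -0.   176.2] 0.74 M [ 0.004  0.031 -0.023] +- [0.041 0.034 0.03 ] F [-0.3   0.1  -5.03]
scene mat 0.62 [ 0.704 -0.044 -0.   ]
scene 0.86 [233. 296.] [ 0.467 -0.168  0.005] [ 0.521 -0.238  0.098]
scene 0.57 [306. 221.] [0.491 0.111 0.005] [0.543 0.013 0.098]
scene 0.54 [366. 296.] [ 0.712 -0.047  0.005] [ 0.742 -0.129  0.098]
side mat 0.98 [ 0.706 -0.035 -0.   ]
side 0.68 [386. 202.] [0.814 0.044 0.005] [ 0.704 -0.038  0.098]
side 0.59 [353. 311.] [ 0.457 -0.166  0.005] [ 0.388 -0.224  0.098]
wrist 0.73 [314. 289.] [ 0.741 -0.04   0.005] [ 0.7   -0.037  0.098]
```

View pics/side5.png

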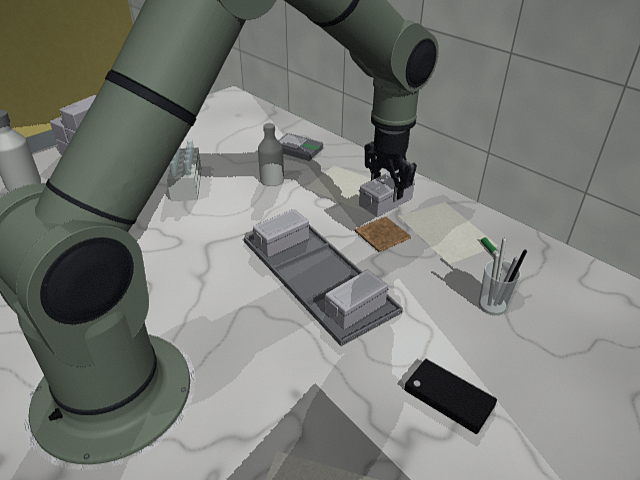

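View pics/scene5.png

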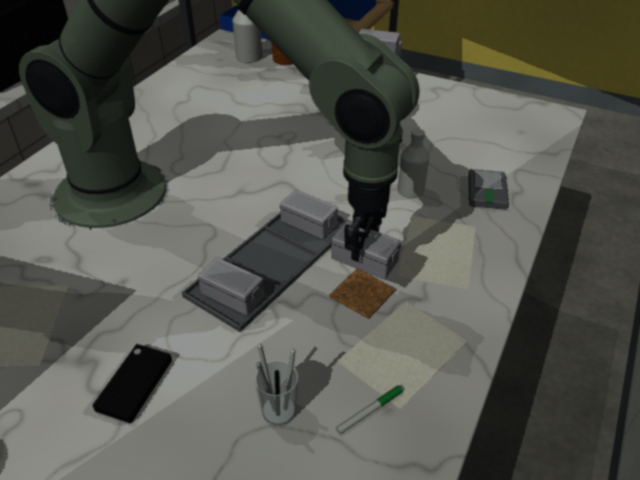

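Both pictures show the tin level above the mat. The quiet tins are in the tray at side (282,232) and (358,298), and the bystanders haven't moved. The mat fixes average about (0.703, -0.038), so I'll nudge 3 mm and hold still.

Request:
send_rows([
  [0,[0.001,0,0],0],
  [0,[0.002,0,0],0],
  [0,[0.003,0,0],0],
  [0,[0.003,0,0],0],
  [0,[0.003,0,0],0],
  [0,[0.003,0,0],0],
  [0,[0.003,0,0],0],
  [0,[0.003,0,0],0],
])

```text
t: 31.4
eef_pos: [0.7028, -0.038, 0.1378]
tool_rot: [-180.0, -0.0, 176.2]
contact_force: [-0.4, -0.4, -5.1]
gripper_width: 0.739
gripper_force: 69.5
```

```bash
python3 -c "
from h import *
s=sense();print(s['t'],s['eef_pos'],s['joint_vel'].round(2))
print(hand_in())"
```

```text
31.4 [ 0.70283837 -0.03804039  0.13778283] [ 0.02  0.01 -0.03 -0.02  0.05 -0.03 -0.11]
the job is handed in; nothing more can be done
None
```

The middle tin (tin_b) rattles; I handed in at 31.4 s with it held upright and still about 9 cm above the cork mat, tins a and c back upright in the tray after being shaken in order, b set down briefly so c could be tested, and one hard set-down of tin a reading 92 N at the wrist (limit 120 N).

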